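# Load the spice carrier evenly on the scale

## Task

The light wooden carrier on the small kitchen scale is to be weighed with its three jars: set the heavy squat jar in the middle of the middle compartment first, as ballast, then one tall spice jar in each end compartment, all upright. The scale's platform is much shorter than the carrier, so load it evenly, set the jars down without dropping them, and never let the carrier tip or slide out of place on the scale. Let go of everything and leave the mug, garlic and timer alone.

Things in the scene. Friction and masses are not known exactly. Their poses are not given: they have to be found in the camera images.
- scale: compact kitchen scale, fixed to the worktop by its rubber feet: black case 150 x 110 mm with a small display on its front (-x) part, and a raised steel platform 100 (x) x 72 (y) mm. Origin: under the middle of the platform, on the worktop. Platform top is 30 mm above the origin.
- carrier: light open wooden carrier (70 g, loose), centred on the platform: outside 76 (x) x 252 (y, long axis) x 26 mm high, grip strips at both ends; walls and floor 4 mm. Dividers 20 mm high at y = -42 and 42 mm make three compartments 68 x 80 mm, centred at y = -83, 0 (the middle) and 83 mm. Origin: centre of its underside; inner floor 4 mm above it. A jar alone in an end compartment tips it.
- squat_jar: squat jar of plum preserve with a black lid, about 260 g, 55 mm diameter, 72 mm high; the round body (62 mm high, good to grip at 40 to 60 mm) below a slightly narrower lid. Standing well centred in the middle compartment it balances the carrier while only one spice jar is in. Origin: centre of its underside, z up.
- spice_1: slim spice jar with a broad cap, about 110 g, 44 mm diameter, 105 mm high, body 42 mm in diameter, cap from 74 mm up; grip it at 60 to 85 mm. Origin: centre of its underside, z up.
- spice_2: another slim spice jar, about 110 g, 45 mm diameter, 105 mm high, body 44 mm in diameter, interchangeable with spice_1. Origin: centre of its underside, z up.
- mug: bystander: speckled white mug, 90 mm diameter, 88 mm high, behind the carrier. Origin: underside.
- garlic: bystander: garlic bulb, 50 mm, behind the jars. Origin: underside.
- timer: bystander: round kitchen timer, 63 mm diameter, 41 mm high, at the front right. Origin: underside.
There are look-alikes about, which are no part of the job. Leave any red look-alike of the spice_2 alone. Leave any yellow look-alike of the squat_jar alone.

How it is judged:
By the outcome, as a careful person would: the job done as asked, in the order asked, and still so for the second after the job is handed in, with the robot touching nothing.
It also fails if it takes over 67 s, if anything falls off the work surface, if the arm or the gripper's body presses on something with over 40 N, if the wrist force passes 120 N, or if a joint passes its speed limit or range.

## Robot

A 7-joint arm with a two-finger parallel gripper is mounted at the origin on a cart in front of the work surface, level with it; the furniture and walls round the work are solid. World frame = base frame: x ahead of the robot, y to its left, z up, the work surface at z = 0. Lengths are in m, angles in rad, forces in N, time in s.
With the tool pointing down it reaches from about 0.4 to 0.85 m from the base axis. Payload 4.5 kg.
Tool frame: the origin (TCP) lies at the very end of the fingers, on their centre line; the grasp point (between the pads) lies 19 mm behind it (tcp_to_grasp is the z of the grasp point in the tool frame, in m); z points along the fingers, y is the line along which they close (so a half turn about z gives the same grasp; the last joint's range is limited). The gripper opens to 88 mm and grips with 3 to 60 N. Pads are 18 mm wide; open, the fingers measure 123 mm over their backs; the gripper's body (75 mm by 187 mm) begins 45 mm behind the grasp point.
Start: joints at [-1.14, 0.689, -0.195, 1.565, 0.157, 0.902, -0.215], TCP at [0.242, 0.576, 0.239] pointing down, gripper open.
Joint ranges: [-3.01, 3.01], [-0.46, 2.08], [-1.47, 1.51], [0.13, 2.56], [-1, 4.14], [0.04, 2.09], [-2.66, 2.66]. Speed limits (rad/s): [2.57, 2.57, 3.14, 3.14, 3.14, 3.14, 3.14].

## Interface

Orientations are given as a unit quaternion [x, y, z, w].
In Python, from plant import * gives the robot as it stands. The module is installed in compiled form; this text tells all that it offers.
- The arm moves only by the shell command python3 -m jog 'ROWS' [OPENING] [FORCE]. ROWS is JSON, a list that holds one entry, the list of rows, each a list of 6 numbers: the shift along the tool's x, y, z in m, then the turn, a rotation vector about the tool's x, y, z in rad. In form: [[[dx, dy, dz, ax, ay, az], ...]]. A call has 1 to 12 rows; each row shifts and turns the commanded pose from where the row before left it, along the tool's axes as they then stand; what a row does not reach is not made up. A row lasts 1/8 s, in which the tool goes at most 62.5 mm and 10.7 degrees, less where a joint would pass 70% of its speed; a pose out of reach is approached as far as the arm can. A call with a gripper value outside its range is refused whole. OPENING is the finger opening in m, from 0 to 0.0881, set as the call begins (- or left out, the last holds). The fingers move at their own pace and stop on an object; FORCE is the grip in N (left out, the last holds). Time passes only in rows, so rows that do not move let the fingers close. It gives the time, the measured TCP pose, the force, the opening and the grip force at its end, in the units of the state.
- get_state(): the state, without advancing time (a new reading comes with each control period).
- snapshot(name): name is "side" or "top" or "wrist"; returns a dict with "frame" (480x640x3 uint8, red, green, blue), "mtx" (3x3 intrinsics, pixels), "xyz" and "orientation" of the camera in the world; the wrist camera has in their place "mount" (4x4, takes a point from camera to tool coordinates, whose origin is the TCP and whose axes are the flange's). Camera axes: x right, y down, z forward; pixel columns grow to the right and rows downward; lengths in m; the calibration is good to about 2 mm. A picture is of the moment at which its call begins: read the wrist's pose just before it. There is no depth.
- finish_job(): hands the job in; it is judged then, once.
The state is a dict: "clock": time; "q": joint angles; "qd": joint speeds; "joint_torque": joint torques, N m; "tool_pos": TCP position; "eef_rot": TCP orientation; "contact_force": force on the tool from outside, world axes, zero at the start; "moment": the same for the moment, N m; "opening": opening from 0.0 (shut) to 1.0 (fully open); "finger_force": force on a finger pad.
Only numpy, scipy, OpenCV 4.12 (cv2) and the standard library are available. Lean on these libraries where they do the work, as an engineer would, in place of code of your own. Each camera call takes 0.05 s, during which the arm holds its last target. There are 200 camera calls.

## Working session

There is one attempt and no reset: what is moved stays moved. The work goes in short steps, Python scripts to look and compute and a shell command to move; the robot and the scene stay as the last step left them, time stands still between calls to the robot, and variables do not carry over. Pictures are saved under pics/ and viewed, at most 10 in all, crops included, and the job is handed in when it is done.

```bash
mkdir -p pics; cat > h.py <<'E'
from plant import *
import numpy as np, cv2
from scipy.spatial.transform import Rotation as R
def snap(n,f=None):
    s=get_state(); d=snapshot(n)
    if 'mount' in d:
        T=np.eye(4);T[:3,:3]=R.from_quat(s['eef_rot']).as_matrix();T[:3,3]=s['tool_pos']
        M=T@np.array(d['mount']); d['Rm']=M[:3,:3]; d['xyz']=M[:3,3]
    else:
        o=np.array(d['orientation']); d['Rm']=o if o.shape==(3,3) else R.from_quat(o).as_matrix()
    d['xyz']=np.array(d['xyz'])
    if f: cv2.imwrite('pics/'+f,d['frame'][:,:,::-1])
    return d
def ray(d,u,v,z):
    r=d['Rm']@np.linalg.inv(d['mtx'])@np.array([u,v,1.]); return d['xyz']+r*(z-d['xyz'][2])/r[2]
def proj(d,p):
    c=d['Rm'].T@(np.array(p)-d['xyz']); c=np.array(d['mtx'])@c; return c[:2]/c[2]
E
python3 - <<'E'
from h import *
s=get_state(); print({k:np.round(v,3) for k,v in s.items()})
print(R.from_quat(s['eef_rot']).as_matrix().round(3))
for n in('top','side'):
    d=snap(n,n+'0.png'); print(n,d['xyz'],d['Rm'].round(2),d['mtx'])
E
```

```text
{'clock': np.float64(0.0), 'q': array([-1.14 ,  0.69 , -0.194,  1.566,  0.157,  0.902, -0.215]), 'qd': array([ 0.001, -0.   , -0.003, -0.002, -0.   ,  0.   ,  0.   ]), 'joint_torque': array([-0.0000e+00, -5.2757e+01, -1.2670e+00, -1.5342e+01, -5.3000e-02,
        7.0000e-03,  0.0000e+00]), 'tool_pos': array([0.241, 0.576, 0.238]), 'eef_rot': array([ 0.197,  0.98 , -0.001, -0.   ]), 'contact_force': array([ 0.015, -0.042,  0.371]), 'moment': array([0.058, 0.045, 0.014]), 'finger_force': np.float64(0.0), 'opening': np.float64(1.001)}
[[-0.922  0.386 -0.001]
 [ 0.386  0.922 -0.002]
 [-0.    -0.002 -1.   ]]
top [ 0.42165132 -0.02070679  1.32572439] [[ 0.03 -0.99  0.1 ]
 [-1.   -0.03  0.01]
 [-0.01 -0.1  -0.99]] [[584.01601141   0.         315.73055823]
 [  0.         584.01601141 238.96048109]
 [  0.           0.           1.        ]]
side [-0.08273049  1.24886812  0.70567276] [[-0.88 -0.21  0.42]
 [-0.47  0.36 -0.81]
 [ 0.01 -0.91 -0.42]] [[612.20311839   0.         323.48536791]
 [  0.         612.20311839 243.84455931]
 [  0.           0.           1.        ]]
```

View pics/top0.png

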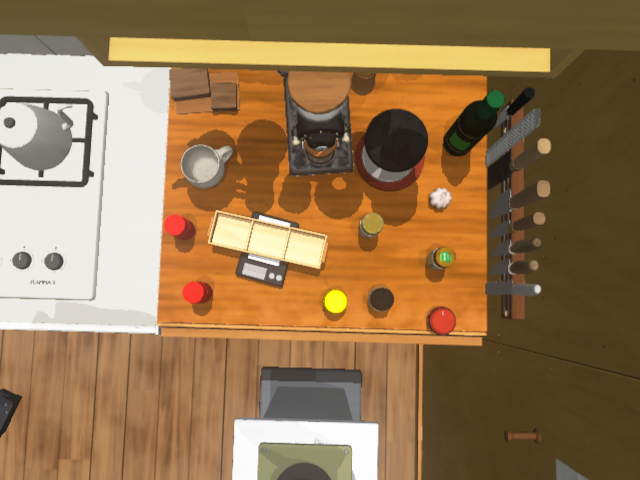

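View pics/side0.png

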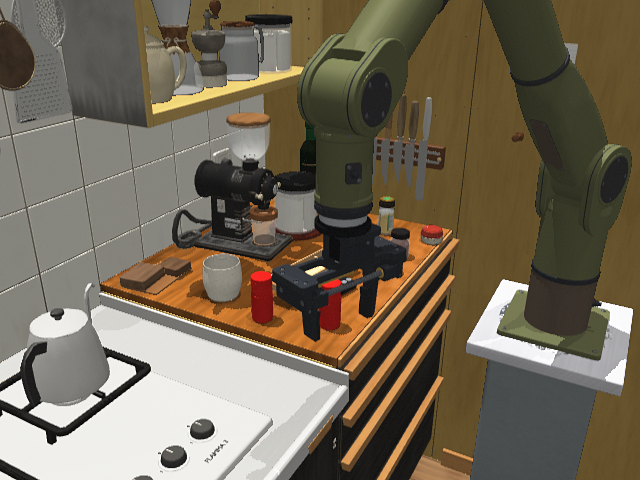

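The top view (the robot isn't drawn in it) shows the carrier centred near (268,240) and turned slightly. The gold spice jar is at (371,225), the green one at (441,258) and the black-lidded squat jar at (381,299). The look-alikes are yellow (336,301) and red (176,227) and (196,293). The side view is mostly blocked by the arm. Next I'll enlarge the top view and measure.

```bash
python3 - <<'E'
from h import *
d=snap('top')
c=d['frame'][190:340,200:480,::-1]
cv2.imwrite('pics/z.png',cv2.resize(c,None,fx=2.85,fy=2.85,interpolation=cv2.INTER_CUBIC)[:, :800])
for n,u,v,z in [('gold',372,222,.105),('green',443,257,.105),('squat',382,299,.072),('yel',336,301,.072),('red1',175,224,.105),('red2',194,292,.105),('cL',212,212,.056),('garlic',440,198,.03),('timer',442,321,.041),('mug',204,165,.088),('car',268,240,.056)]:
    p=ray(d,u,v,z); print(n,p.round(3),np.hypot(*p[:2]).round(3))
E
```

```text
gold [ 0.584 -0.127  0.105] 0.597
green [ 0.514 -0.277  0.105] 0.584
squat [ 0.423 -0.155  0.072] 0.451
yel [ 0.416 -0.057  0.072] 0.42
red1 [0.567 0.288 0.105] 0.636
red2 [0.426 0.24  0.105] 0.489
cL [0.602 0.22  0.056] 0.641
garlic [ 0.652 -0.285  0.03 ] 0.712
timer [ 0.38  -0.289  0.041] 0.477
mug [0.699 0.237 0.088] 0.738
car [0.544 0.095 0.056] 0.552
```

View pics/z.png

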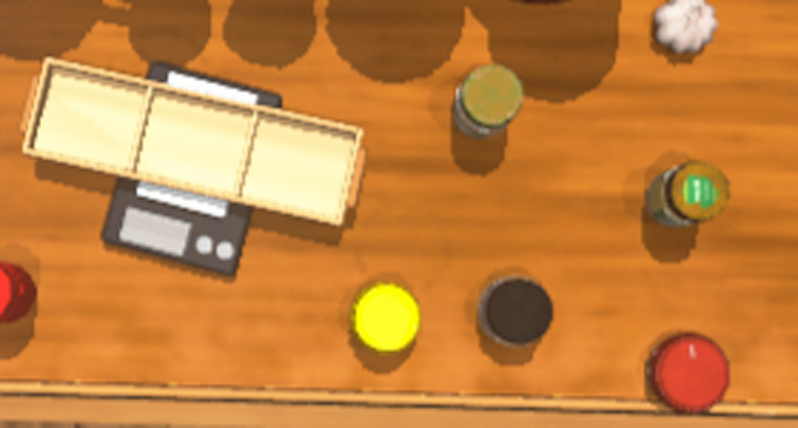

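The zoomed crop shows the carrier rim corners at about (48,60), (362,128), (343,225) and (25,152). The gold cap is at (492,96), the green cap at (700,190) and the black lid at (516,312). I'll convert these to world positions.

```bash
python3 - <<'E'
from h import *
d=snap('top')
z=lambda x,y:(200+(x+.5)/2.85-.5,190+(y+.5)/2.85-.5)
C=np.array([ray(d,*z(*p),.056) for p in [(48,60),(362,128),(343,225),(25,152)]])[:,:2]
print(C.round(4),C.mean(0).round(4)); a=(C[0]+C[3]-C[1]-C[2])/2; b=(C[0]+C[1]-C[2]-C[3])/2
print('len',np.linalg.norm(a),np.linalg.norm(b),'axis',a/np.linalg.norm(a),b/np.linalg.norm(b))
for p,h in [((492,96),.105),((700,190),.105),((516,312),.072)]: print(ray(d,*z(*p),h).round(4))
print(np.array(snap('wrist')['mount']).round(3))
E
```

```text
[[ 0.605   0.2106]
 [ 0.5595 -0.033 ]
 [ 0.4847 -0.0206]
 [ 0.5333  0.2248]] [0.5457 0.0955]
len 0.2489929458262785 0.07447250328564647 axis [0.18889643 0.98199702] [ 0.98390966 -0.17866669]
[ 0.5809 -0.1278  0.105 ]
[ 0.5159 -0.2818  0.105 ]
[ 0.4227 -0.152   0.072 ]
[[-0.    -0.947 -0.321  0.084]
 [ 1.     0.    -0.001  0.001]
 [ 0.001 -0.321  0.947 -0.146]
 [ 0.     0.     0.     1.   ]]
```

```bash
python3 -m jog '[[[0,0,0,0,0,0.17],[0,0,0,0,0,0.17],[0,0,0,0,0,0.17],[0,0,0,0,0,0.17],[0,0,0,0,0,0.17],[0,0,0,0,0,0.17],[0,0,0,0,0,0.17],[0,0,0,0,0,0.17]]]' 0.088 20
```

```text
clock: 1.25
tool_pos: [0.2413, 0.5764, 0.2386]
eef_rot: [0.771, 0.636, -0.0, -0.0]
contact_force: [-0.4, 0.5, -0.9]
opening: 0.997
finger_force: 0.0
```

```bash
python3 -m jog '[[[-0.036,0.051,0,0,0,0],[-0.036,0.051,0,0,0,0],[-0.036,0.051,0,0,0,0],[-0.036,0.051,0,0,0,0],[-0.036,0.051,0,0,0,0],[-0.036,0.051,0,0,0,0],[-0.05,0.021,0,0,0,0],[-0.05,0.021,0,0,0,0],[-0.05,0.021,0,0,0,0],[-0.05,0.021,0,0,0,0],[0,0,0,0,0,0],[0,0,0,0,0,0]]]'
python3 - <<'E'
from h import *
print(get_state()['tool_pos'].round(4) if hasattr(get_state()['tool_pos'],'round') else get_state()['tool_pos'])
d=snap('wrist','w1.png')
c=np.array([.5457,.0955,.056]);a=np.array([.19,.982,0]);b=np.array([.982,-.19,0])
for i in(1,-1):
  for j in (1,-1): print(proj(d,c+a*i*.1245+b*j*.038).round(1))
E
```

```text
clock: 2.75
tool_pos: [0.5478, 0.0962, 0.2387]
eef_rot: [0.77, 0.638, 0.0, -0.0]
contact_force: [-0.0, 1.0, -0.4]
opening: 0.995
finger_force: 0.0
[0.5478 0.0962 0.2387]
[365.2  81.1]
[278.9  80.6]
[355.1 326.4]
[287.  326.1]
```

View pics/w1.png

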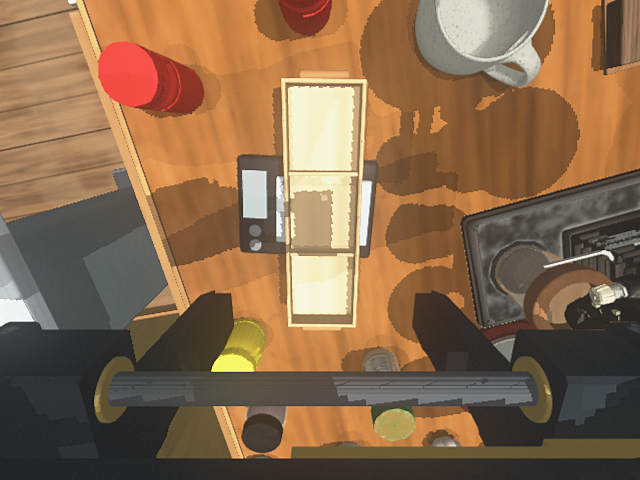

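The wrist view shows the carrier rim corners at (281,79), (367,80), (288,326) and (356,327), within 1–2 px of the positions predicted from the top view. Next I'll move towards the squat jar and look again.

```bash
python3 - <<'E'
from h import *
d=snap('wrist')
C=np.array([ray(d,u,v,.056)[:2] for u,v in[(281,79),(367,80),(356,327),(288,326)]]);print(C.round(4),C.mean(0).round(4))
D=np.array([ray(d,u,v,.05)[:2] for u,v in[(288,171),(360,172),(355,252),(288,252)]]);print(D.mean(0).round(4))
a=C[0]+C[1]-C[2]-C[3];print(a/np.linalg.norm(a))
E
python3 -m jog '[[[-0.05,-0.019,0,0,0,0],[-0.05,-0.019,0,0,0,0],[-0.05,-0.019,0,0,0,0],[-0.05,-0.019,0,0,0,0],[0,0,0,0,0,0],[0,0,0,0,0,0]]]'
python3 - <<'E'
from h import *
d=snap('wrist','w2.png')
for n,p in dict(gold=[.5809,-.1278,.105],green=[.5159,-.2818,.105],sq=[.4227,-.152,.072]).items(): print(n,proj(d,p).round(1))
E
```

```text
[[ 0.5337  0.2268]
 [ 0.608   0.2122]
 [ 0.5603 -0.0339]
 [ 0.4858 -0.0187]] [0.5469 0.0966]
[0.5473 0.0995]
[0.19077578 0.98163364]
clock: 3.6
tool_pos: [0.4371, -0.0855, 0.2388]
eef_rot: [0.769, 0.639, 0.001, 0.0]
contact_force: [-0.2, 0.7, 0.3]
opening: 0.996
finger_force: 0.0
gold [493.3 247.8]
green [433.1 397.1]
sq [321.1 285.8]
```

View pics/w2.png

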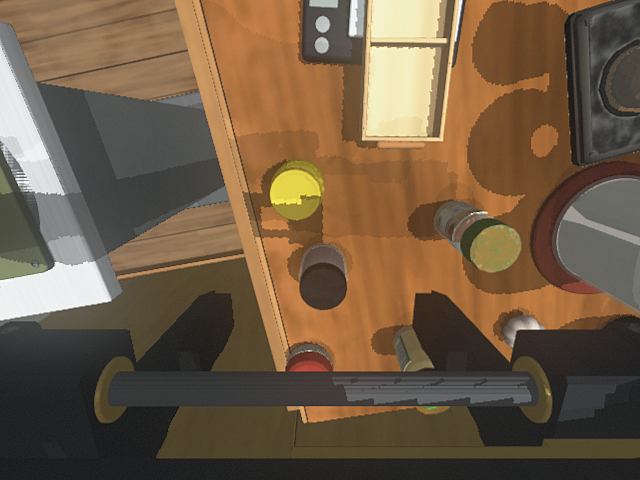

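The wrist view shows the black lid at (323,287) and the gold cap at (495,248), both within about 2 px of prediction. Now I'll descend onto the squat jar and refine the divider position from the saved picture.

```bash
python3 -m jog '[[[-0.034,0,0,0,0,0],[-0.0345,0,0,0,0,0],[0,0,0.04,0,0,0],[0,0,0.05,0,0,0],[0,0,0.05,0,0,0],[0,0,0.04,0,0,0],[0,0,0.0275,0,0,0],[0,0,0,0,0,0],[0,0,0,0,0,0]]]' 0.088 20
python3 - <<'E'
import cv2,numpy as np
g=cv2.cvtColor(cv2.imread('pics/w1.png'),cv2.COLOR_BGR2GRAY).astype(int)
for c in (293,350): print(c,'|',g[72:90,c],'|',g[162:180,c],'|',g[244:262,c],'|',g[316:334,c])
for r in (130,210,290): print(r,g[r,274:298],g[r,350:374])
E
```

```text
clock: 4.78
tool_pos: [0.4262, -0.1541, 0.0329]
eef_rot: [0.769, 0.639, 0.0, -0.0]
contact_force: [-0.1, 0.8, -0.2]
opening: 0.997
finger_force: 0.0
293 | [129 129 131 131 127 109 228 235 233 229 180 117 103 127 165 247 245 243] | [242 242 241 240 240 241 244 234 158 124 227 237 236 214 221 228 227 227] | [168 169 147 187 158 124 127 119 133 220 229 223 239 243 243 241 241 242] | [119 121 121 120 122 123 114 152 231 245 214 158 152 153 154 152 153 151]
350 | [145 143 147 145 146 143 144 216 234 233 228 155 102 102 204 249 245 240] | [225 203 205 203 241 247 246 251 214 119 210 239 238 234 193 162 225 236] | [149 151 135 130 129 128 131 125 111 198 231 238 201 150 147 152 151 149] | [122 121 121 118 121 119 116 105 193 244 243 188 144 151 152 151 151 151]
130 [121 110 114 115 116 116 115 109 154 224 237 232 168 126 146 231 232 242
 242 242 242 242 242 242] [242 225 218 189 173 176 178 182 133 113 131 210 234 238 181 129 128 147
 149 148 151 153 152 153]
210 [ 83  65 160 203 207 204 209 210 212 216 173 141 141 141 113 101 112 157
 168 169 169 171 170 172] [189 147 151 154 145 113  97 168 217 224 217 242 244 243 242 243 243 247
 251 156  84  86  83  80]
290 [147 143 144 141 144 118 109 111 114 116 118 114 107 195 229 233 161 112
 205 242 240 244 244 244] [180 165 121 101 213 240 244 173 127 156 163 164 163 164 162 161 163 162
 165 167 164 162 161 158]
```

```bash
python3 -m jog '[[[0,0,0,0,0,0],[0,0,0,0,0,0],[0,0,0,0,0,0],[0,0,0,0,0,0],[0,0,0,0,0,0],[0,0,0,0,0,0]]]' 0.045 25
python3 - <<'E'
from h import *
# camera pose of w1 frame
d=snap('wrist'); M=np.array(d['mount'])
T=np.eye(4);T[:3,:3]=R.from_quat(np.array([.770,.638,0,0])).as_matrix();T[:3,3]=[.5478,.0962,.2387]
M=T@M; d['Rm']=M[:3,:3];d['xyz']=M[:3,3]
a=np.array([.190,.982])
for z,v1,v2 in[(.056,80,325.2),(.050,173.1,254.1),(.054,173.1,254.1)]:
    p=ray(d,322,v1,z)[:2];q=ray(d,322,v2,z)[:2];print(z,np.linalg.norm(p-q),((p+q)/2).round(4))
p=(ray(d,283,130,.056)+ray(d,363.3,130,.056))/2;print(p)
p=(ray(d,288,290,.056)+ray(d,354.5+.5,290,.056))/2;print(p)
E
```

```text
clock: 5.52
tool_pos: [0.4248, -0.1548, 0.0326]
eef_rot: [0.77, 0.638, -0.001, -0.001]
contact_force: [-0.4, -0.1, 5.7]
opening: 0.593
finger_force: 25.0
0.056 0.2484864734415163 [0.5465 0.0962]
0.05 0.08432257328087951 [0.5465 0.0966]
0.054 0.08331610856152623 [0.5467 0.0975]
[0.56291236 0.17697748 0.056     ]
[0.53087406 0.01697423 0.056     ]
```

```bash
python3 -m jog '[[[0,0,-0.02,0,0,0],[0,0,-0.04,0,0,0],[0,0,-0.04,0,0,0],[0.02,0.005,-0.02,0,0,0],[0.05,0.014,0,0,0,0],[0.05,0.014,0,0,0,0],[0.05,0.014,0,0,0,0],[0.05,0.014,0,0,0,0],[0.03,0.008,0,0,0,0],[0.02,0.004,0,0,0,0],[0,0,0,0,0,0],[0,0,0,0,0,0]]]'
python3 - <<'E'
from h import *
s=get_state();print(s['tool_pos'],s['contact_force'],s['opening'])
d=snap('top','t2.png'); p=np.array(s['tool_pos']); m=R.from_quat(s['eef_rot']).as_matrix(); print(m.round(4))
print(proj(d,p+[0,0,.041]),proj(d,[.5466,.0966,.056]))
x,y=proj(d,p).astype(int); c=d['frame'][y-70:y+70,x-90:x+90,::-1]
cv2.imwrite('pics/t2z.png',cv2.resize(c,None,fx=4,fy=4,interpolation=cv2.INTER_CUBIC)); print(x-90,y-70)
E
```

```text
clock: 7.08
tool_pos: [0.5459, 0.0947, 0.1521]
eef_rot: [0.77, 0.637, -0.002, -0.001]
contact_force: [0.1, -0.8, -2.3]
opening: 0.6
finger_force: 25.0
[0.54592079 0.09474045 0.15211112] [ 0.14631373 -0.79487252 -2.25164355] 0.6004597154633873
[[ 1.872e-01  9.823e-01 -4.000e-03]
 [ 9.823e-01 -1.872e-01 -7.000e-04]
 [-1.500e-03 -3.800e-03 -1.000e+00]]
[262.00473895 232.02020352] [267.27811763 238.71116773]
173 164
```

View pics/t2z.png

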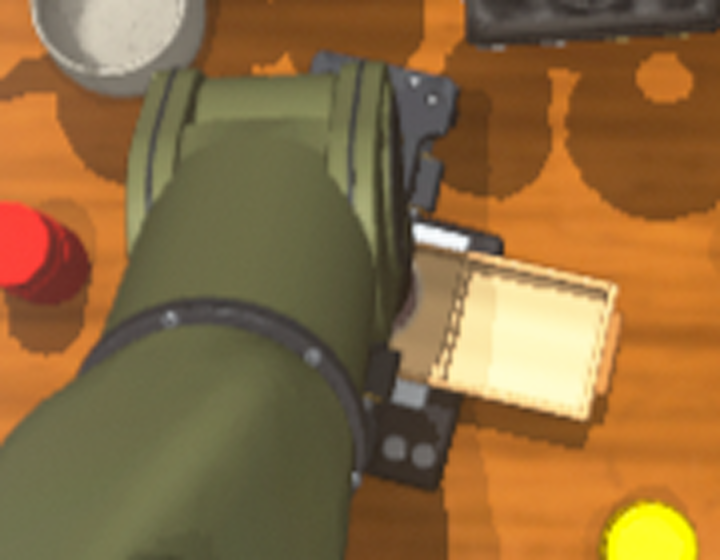

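The arm hides the held jar from the top camera; only its edge shows near (410,295). I'll use the wrist camera instead.

```bash
python3 - <<'E'
from h import *
s=get_state();d=snap('wrist');p=np.array(s['tool_pos']); m=R.from_quat(s['eef_rot']).as_matrix()
f=d['frame'].copy()
for h,r in((.041,.0265),(.031,.0275),(-.031,.0275)):
    pts=np.array([proj(d,p+np.array([0,0,h])+r*np.array([np.cos(t),np.sin(t),0])) for t in np.linspace(0,6.28,40)])
    cv2.polylines(f,[np.int32(pts*16)],True,(0,255,0),1,cv2.LINE_AA,4)
cv2.imwrite('pics/w3.png',cv2.resize(f[200:480,170:480,::-1],None,fx=2,fy=2,interpolation=cv2.INTER_CUBIC))
E
```

```text
(no output)
```

View pics/w3.png

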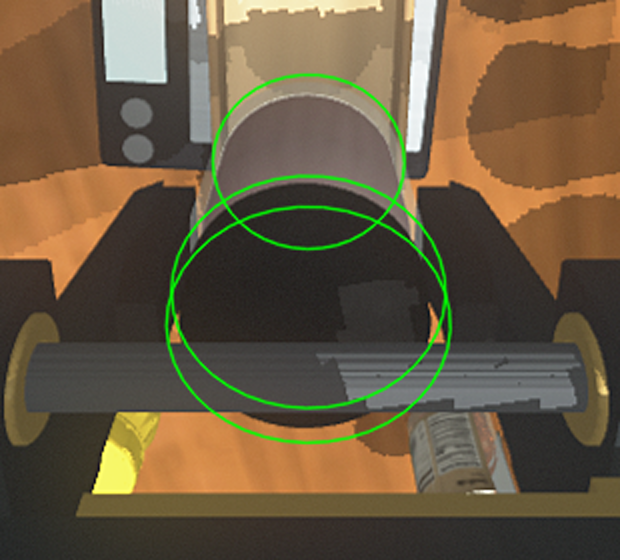

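The outline matches well. The held jar is centred on the tool to about 1 mm and upright, with its base arc at (308,95) in the crop. I'll lower it.

```bash
python3 -m jog '[[[0.002,0,0.02,0,0,0],[0,0,0.03,0,0,0],[0,0,0.02,0,0,0],[0,0,0.008,0,0,0],[0,0,0.003,0,0,0],[0,0,0,0,0,0],[0,0,0,0,0,0]]]'; python3 -m jog '[[[0,0,0.0015,0,0,0],[0,0,0.001,0,0,0],[0,0,0,0,0,0]]]'
```

```text
clock: 8.05
tool_pos: [0.5475, 0.099, 0.072]
eef_rot: [0.77, 0.638, -0.0, -0.001]
contact_force: [-0.1, -0.9, -3.0]
opening: 0.602
finger_force: 25.0
clock: 8.43
tool_pos: [0.5469, 0.0991, 0.0688]
eef_rot: [0.77, 0.638, -0.001, -0.001]
contact_force: [0.2, -0.0, -3.1]
opening: 0.602
finger_force: 25.0
```

```bash
python3 -m jog '[[[-0.002,0,0,0,0,0],[0,0,0.001,0,0,0],[0,0,0.0005,0,0,0],[0,0,0,0,0,0],[0,0,0,0,0,0]]]'; python3 - <<'E'
from h import *
for i in range(3): s=get_state();snapshot('wrist');print(s['tool_pos'].round(4),s['contact_force'].round(2))
E
```

```text
clock: 9.05
tool_pos: [0.5466, 0.0971, 0.0673]
eef_rot: [0.77, 0.638, -0.001, -0.001]
contact_force: [-0.0, -0.2, -2.8]
opening: 0.6
finger_force: 25.0
[0.5466 0.0971 0.0673] [-0.02 -0.19 -2.76]
[0.5466 0.0971 0.0673] [ 0.21  0.75 -2.89]
[0.5466 0.0971 0.0673] [ 0.14  0.95 -2.64]
```

```bash
python3 -m jog '[[[0,0,0.001,0,0,0],[0,0,0,0,0,0],[0,0,0,0,0,0]]]'; python3 -m jog '[[[0,0,0.0008,0,0,0],[0,0,0,0,0,0],[0,0,0,0,0,0]]]'
```

```text
clock: 9.57
tool_pos: [0.5467, 0.0971, 0.0667]
eef_rot: [0.77, 0.638, -0.0, -0.001]
contact_force: [-1.5, -0.2, 4.3]
opening: 0.599
finger_force: 25.0
clock: 9.95
tool_pos: [0.5467, 0.0971, 0.0666]
eef_rot: [0.77, 0.638, -0.0, -0.001]
contact_force: [-2.8, 0.2, 11.0]
opening: 0.604
finger_force: 25.0
```

```bash
python3 -m jog '[[[0,0,-0.0012,0,0,0],[0,0,0,0,0,0]]]'; python3 -m jog '[[[0,0,0,0,0,0],[0,0,0,0,0,0],[0,0,0,0,0,0]]]' 0.075; python3 -m jog '[[[0,0,-0.02,0,0,0],[0,0,-0.05,0,0,0],[0,0,-0.05,0,0,0],[0,0,-0.05,0,0,0],[0,0,0,0,0,0]]]' 0.075
python3 - <<'E'
from h import *
s=get_state();d=snap('wrist','w4.png');print(s['tool_pos'])
g=proj(d,[.5809,-.1278,.105]);print(g)
f=d['frame'].copy()
for c,h,r in(([.5466,.0966],.034,.0265),([.5466,.0966],.096,.0265)):
    pts=np.array([proj(d,np.array([c[0]+r*np.cos(t),c[1]+r*np.sin(t),h])) for t in np.linspace(0,6.28,40)])
    cv2.polylines(f,[np.int32(pts*16)],True,(0,255,0),1,cv2.LINE_AA,4)
cv2.imwrite('pics/w4.png',f[:,:,::-1])
E
```

```text
clock: 10.2
tool_pos: [0.5467, 0.0971, 0.0667]
eef_rot: [0.77, 0.638, -0.001, -0.001]
contact_force: [-0.7, 0.1, 2.2]
opening: 0.603
finger_force: 25.0
clock: 10.58
tool_pos: [0.5467, 0.0971, 0.0666]
eef_rot: [0.77, 0.638, -0.001, -0.001]
contact_force: [-0.6, 0.3, 0.3]
opening: 0.85
finger_force: 0.0
clock: 11.2
tool_pos: [0.5496, 0.0971, 0.2404]
eef_rot: [0.77, 0.638, 0.003, 0.001]
contact_force: [-0.2, -0.6, -0.0]
opening: 0.851
finger_force: 0.0
[0.54956342 0.09711857 0.24043712]
[390.37787176 423.90464555]
```

View pics/w4.png

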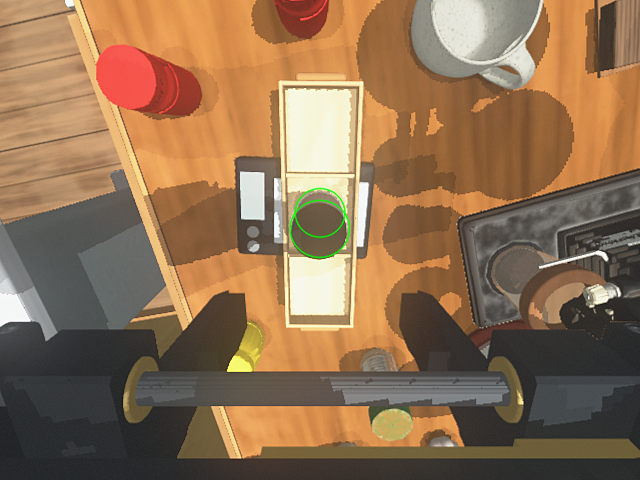

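The squat jar stands centred: its outline overlaps the predicted circles at (320,220), and the carrier hasn't moved (rows 80–327). The green-capped jar is next. I'll move near it and find its green label by colour, and also check the canister behind the gold jar.

```bash
python3 -m jog '[[[-0.05,0.006,0,0,0,0],[-0.05,0.006,0,0,0,0],[-0.05,0.006,0,0,0,0],[-0.05,0.006,0,0,0,0],[-0.05,0.006,0,0,0,0],[-0.05,0.006,0,0,0,0],[0,0,0,0,0,0],[0,0,0,0,0,0]]]' 0.088
python3 - <<'E'
from h import *
s=get_state();d=snap('wrist','w5.png');print(s['tool_pos'],s['eef_rot'])
print(proj(d,[.5159,-.2818,.105]))
h=cv2.cvtColor(d['frame'],cv2.COLOR_RGB2HSV)
m=cv2.inRange(h,(45,120,80),(80,255,255)); n,l,st,c=cv2.connectedComponentsWithStats(m)
for i in range(1,n):
    if st[i,4]>25: print(st[i],c[i],ray(d,*c[i],.105))
t=snap('top')
P=ray(t,390,158,0);print('can',P)
for z in(.1,.14,.18,.22): print(z,ray(t,396,142,z),ray(t,396,173,z)[0])
E
```

```text
clock: 12.25
tool_pos: [0.5263, -0.2034, 0.235]
eef_rot: [0.77, 0.639, -0.001, -0.003]
contact_force: [0.4, 0.0, -0.6]
opening: 0.998
finger_force: 0.0
[ 0.52629449 -0.20344936  0.23501779] [ 0.7695927   0.6385285  -0.00099211 -0.00272777]
[328.70196089 314.12438004]
[ 565  265   75   61 1762] [601.0692395  292.85187287] [ 0.76094203 -0.30489399  0.105     ]
can [ 0.74804256 -0.17469436  0.        ]
0.1 [ 0.75875149 -0.17530184  0.1       ] 0.691202158679795
0.14 [ 0.74775064 -0.17025682  0.14      ] 0.6824057004503377
0.18 [ 0.73674979 -0.1652118   0.18      ] 0.6736092422208804
0.22 [ 0.72574894 -0.16016679  0.22      ] 0.6648127839914231
```

View pics/w5.png

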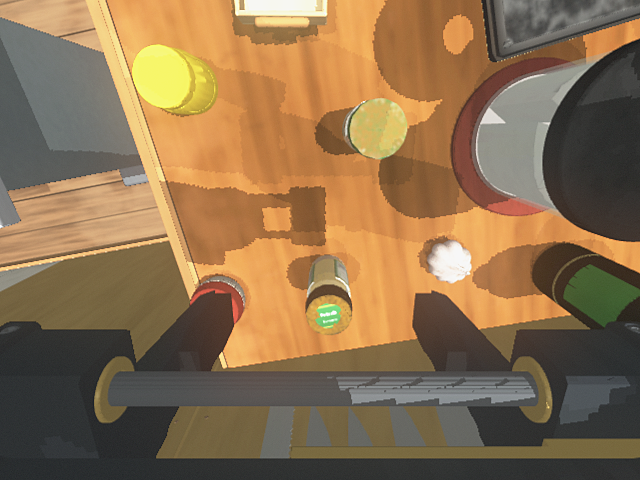

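The green cap is at (329,314), exactly as predicted, and the gold cap is at (378,128). The canister beside the gold jar is tall, so I'll turn the gripper for that one. Picking the green jar now.

```bash
python3 -m jog '[[[-0.04,0.002,0,0,0,0],[-0.039,0.002,0,0,0,0],[0,0,0.02,0,0,0],[0,0,0.04,0,0,0],[0,0,0.05,0,0,0],[0,0,0.04,0,0,0],[0,0,0.026,0,0,0],[0,0,0,0,0,0],[0,0,0,0,0,0]]]' 0.088 20; python3 -m jog '[[[0,0,0,0,0,0],[0,0,0,0,0,0],[0,0,0,0,0,0],[0,0,0,0,0,0],[0,0,0,0,0,0],[0,0,0,0,0,0]]]' 0.035 20
```

```text
clock: 13.48
tool_pos: [0.5168, -0.2822, 0.0613]
eef_rot: [0.769, 0.639, -0.0, -0.001]
contact_force: [-0.3, -0.5, 0.7]
opening: 0.997
finger_force: 0.0
clock: 14.22
tool_pos: [0.5159, -0.2828, 0.0605]
eef_rot: [0.77, 0.638, -0.001, -0.001]
contact_force: [0.8, 0.0, 1.0]
opening: 0.491
finger_force: 20.0
```

```bash
python3 -m jog '[[[0,0,-0.02,0,0,0],[0,0,-0.04,0,0,0],[0,0,-0.05,0,0,0],[0.02,-0.002,-0.03,0,0,0],[0.05,-0.004,0,0,0,0],[0.05,-0.004,0,0,0,0],[0.05,-0.004,0,0,0,0],[0.05,-0.004,0,0,0,0],[0.05,-0.004,0,0,0,0],[0.05,-0.004,0,0,0,0],[0.05,-0.004,0,0,0,0],[0.05,-0.005,0,0,0,0]]]'; python3 -m jog '[[[0.03,-0.003,0,0,0,0],[0.01,-0.002,0,0,0,0],[0,0,0,0,0,0],[0,0,0,0,0,0]]]'
python3 - <<'E'
from h import *
s=get_state();print(s['tool_pos'],s['contact_force'],R.from_quat(s['eef_rot']).as_matrix().round(4))
E
```

```text
clock: 15.72
tool_pos: [0.5592, 0.1379, 0.2005]
eef_rot: [0.77, 0.638, -0.001, -0.001]
contact_force: [0.0, -1.1, -0.5]
opening: 0.493
finger_force: 20.0
clock: 16.23
tool_pos: [0.562, 0.174, 0.2008]
eef_rot: [0.771, 0.637, -0.001, -0.001]
contact_force: [0.5, 0.2, -0.7]
opening: 0.492
finger_force: 20.0
[0.56199307 0.17403891 0.20079808] [ 0.46043984  0.18819238 -0.67329095] [[ 1.878e-01  9.822e-01 -2.700e-03]
 [ 9.822e-01 -1.879e-01 -6.000e-04]
 [-1.100e-03 -2.600e-03 -1.000e+00]]
```

```bash
python3 -m jog '[[[0.004,0,0.02,0,0,0],[0,0,0.04,0,0,0],[0,0,0.03,0,0,0],[0,0,0.008,0,0,0],[0,0,0.003,0,0,0],[0,0,0,0,0,0],[0,0,0,0,0,0]]]'; python3 -m jog '[[[0,0,0.0015,0,0,0],[0,0,0.0005,0,0,0],[0,0,0,0,0,0],[0,0,0,0,0,0]]]'
```

```text
clock: 17.1
tool_pos: [0.5631, 0.1807, 0.1008]
eef_rot: [0.77, 0.638, 0.0, -0.001]
contact_force: [-0.4, 0.8, -1.1]
opening: 0.492
finger_force: 20.0
clock: 17.6
tool_pos: [0.5624, 0.1806, 0.0978]
eef_rot: [0.77, 0.638, -0.001, -0.001]
contact_force: [-0.1, -0.2, -1.4]
opening: 0.489
finger_force: 20.0
```

```bash
python3 -m jog '[[[-0.0025,0,0.001,0,0,0],[0,0,0.001,0,0,0],[0,0,0,0,0,0],[0,0,0,0,0,0]]]'; python3 -m jog '[[[0,0,0.001,0,0,0],[0,0,0,0,0,0],[0,0,0,0,0,0]]]'
```

```text
clock: 18.1
tool_pos: [0.5619, 0.1782, 0.0957]
eef_rot: [0.77, 0.638, -0.001, -0.001]
contact_force: [0.7, -0.5, -1.0]
opening: 0.493
finger_force: 20.0
clock: 18.48
tool_pos: [0.5619, 0.1781, 0.0948]
eef_rot: [0.77, 0.638, -0.001, -0.001]
contact_force: [-0.9, 0.8, -1.2]
opening: 0.49
finger_force: 20.0
```

```bash
python3 -m jog '[[[0,0,0.0004,0,0,0],[0,0,0,0,0,0],[0,0,0,0,0,0]]]'; python3 - <<'E'
from h import *
for i in range(4): s=get_state();snapshot('wrist');print(s['tool_pos'].round(4),s['contact_force'].round(2),s['moment'].round(3))
E
```

```text
clock: 18.85
tool_pos: [0.562, 0.1781, 0.0945]
eef_rot: [0.77, 0.638, -0.001, -0.001]
contact_force: [0.8, -0.8, -0.1]
opening: 0.491
finger_force: 20.0
[0.562  0.1781 0.0945] [ 0.78 -0.81 -0.13] [-0.168  0.162 -0.044]
[0.562  0.1781 0.0945] [-0.15 -1.04  0.91] [-0.076  0.105  0.04 ]
[0.562  0.1781 0.0945] [-0.54 -0.49  0.61] [-0.04   0.122 -0.008]
[0.562  0.1781 0.0945] [-0.72 -0.19  1.3 ] [-0.051  0.145  0.026]
```

Contact is light, so I'll release gently.

```bash
python3 -m jog '[[[0,0,-0.0002,0,0,0],[0,0,0,0,0,0]]]'; python3 -m jog '[[[0,0,0,0,0,0],[0,0,0,0,0,0],[0,0,0,0,0,0]]]' 0.068; python3 -m jog '[[[0,0,-0.015,0,0,0],[0,0,-0.04,0,0,0],[0,0,-0.05,0,0,0],[0,0,-0.04,0,0,0],[-0.05,0,0,0,0,-0.17],[0,0,0,0,0,0]]]' 0.068
python3 - <<'E'
from h import *
s=get_state();print(s['tool_pos'],R.from_quat(s['eef_rot']).as_matrix().round(4))
d=snap('wrist','w6.png')
h=cv2.cvtColor(d['frame'],cv2.COLOR_RGB2HSV)
m=cv2.inRange(h,(45,120,80),(80,255,255)); n,l,st,c=cv2.connectedComponentsWithStats(m)
for i in range(1,n):
    if st[i,4]>25: print(st[i],c[i],ray(d,*c[i],.139))
E
```

```text
clock: 19.3
tool_pos: [0.5619, 0.1781, 0.0945]
eef_rot: [0.77, 0.638, -0.001, -0.001]
contact_force: [-0.3, 0.2, -1.3]
opening: 0.491
finger_force: 20.0
clock: 19.68
tool_pos: [0.562, 0.1781, 0.0946]
eef_rot: [0.77, 0.638, -0.001, -0.001]
contact_force: [0.1, -0.3, -0.8]
opening: 0.769
finger_force: 0.0
clock: 20.42
tool_pos: [0.553, 0.1237, 0.2415]
eef_rot: [0.715, 0.699, -0.001, 0.0]
contact_force: [-0.3, 0.6, 0.4]
opening: 0.772
finger_force: 0.0
[0.55297469 0.12365287 0.24150252] [[ 2.210e-02  9.998e-01 -1.000e-03]
 [ 9.998e-01 -2.210e-02 -1.500e-03]
 [-1.500e-03 -9.000e-04 -1.000e+00]]
```

```bash
python3 -m jog '[[[-0.05,-0.0065,0,0,0,0],[-0.05,-0.0065,0,0,0,0],[-0.05,-0.0065,0,0,0,0],[-0.05,-0.0065,0,0,0,0],[-0.0525,-0.0065,0,0,0,0],[0,0,0,0,0,-0.177],[0,0,0,0,0,-0.177],[0,0,0,0,0,-0.177],[0,0,0,0,0,-0.177],[0,0,0,0,0,-0.177],[0,0,0,0,0,-0.177]]]' 0.088; python3 -m jog '[[[0,0,0,0,0,-0.177],[0,0,0,0,0,-0.177],[0,0,0,0,0,-0.177],[0,0,0,0,0,0],[0,0,0,0,0,0]]]'
python3 - <<'E'
from h import *
s=get_state();print(s['tool_pos'],s['q'].round(2),R.from_quat(s['eef_rot']).as_matrix().round(4))
d=snap('wrist','w7.png')
u,v=proj(d,[.5815,-.128,.105]);print(u,v)
h=cv2.cvtColor(d['frame'],cv2.COLOR_RGB2HSV); i,j=int(v),int(u)
for r in range(i-50,i+51,10): print([tuple(int(k) for k in h[r,c]) for c in range(j-50,j+51,20)])
E
```

```text
clock: 21.85
tool_pos: [0.517, -0.1221, 0.2396]
eef_rot: [0.256, 0.967, 0.0, -0.001]
contact_force: [0.4, 0.2, -0.8]
opening: 1.0
finger_force: 0.0
clock: 22.48
tool_pos: [0.5167, -0.1227, 0.2395]
eef_rot: [-0.002, 1.0, 0.001, -0.001]
contact_force: [-0.4, 0.2, 1.1]
opening: 0.999
finger_force: 0.0
[ 0.51673801 -0.12272436  0.23946281] [ 0.35  0.58 -0.33  1.84  0.25  0.77  1.46] [[-1.     -0.0035 -0.0024]
 [-0.0035  1.      0.0011]
 [ 0.0024  0.0011 -1.    ]]
316.2055121808973 298.4038728895899
[(14, 162, 209), (14, 168, 210), (14, 84, 137), (17, 47, 109), (15, 162, 226), (14, 164, 213)]
[(14, 167, 198), (14, 166, 209), (15, 85, 150), (14, 111, 120), (14, 164, 191), (14, 165, 218)]
[(14, 154, 137), (14, 158, 155), (11, 88, 168), (13, 99, 160), (14, 162, 202), (15, 162, 224)]
[(14, 157, 146), (14, 149, 120), (36, 99, 75), (32, 88, 75), (14, 163, 189), (14, 163, 147)]
[(14, 163, 164), (14, 153, 138), (21, 142, 196), (26, 125, 178), (15, 152, 131), (14, 156, 159)]
[(15, 164, 145), (13, 149, 130), (24, 129, 186), (24, 129, 184), (14, 153, 133), (15, 159, 157)]
[(14, 158, 160), (14, 150, 131), (21, 137, 193), (24, 121, 187), (15, 150, 126), (14, 159, 151)]
[(14, 152, 154), (14, 154, 154), (30, 107, 160), (18, 121, 168), (15, 157, 154), (14, 158, 153)]
[(7, 141, 116), (6, 132, 118), (10, 114, 83), (14, 155, 158), (15, 158, 152), (15, 162, 220)]
[(5, 137, 123), (7, 130, 108), (7, 132, 118), (14, 138, 109), (14, 152, 146), (14, 169, 216)]
[(27, 17, 164), (34, 12, 155), (12, 25, 186), (8, 129, 99), (14, 152, 146), (13, 158, 142)]
```

```bash
python3 - <<'E'
from h import *
s=get_state();d=snap('wrist');print(s['tool_pos'])
h=cv2.cvtColor(d['frame'],cv2.COLOR_RGB2HSV)
m=cv2.inRange(h,(17,70,120),(40,145,255)); m[:,:250]=0;m[:,390:]=0;m[:240]=0;m[360:]=0
m=cv2.morphologyEx(m,cv2.MORPH_OPEN,np.ones((3,3)));m=cv2.morphologyEx(m,cv2.MORPH_CLOSE,np.ones((7,7)))
c=max(cv2.findContours(m,0,2)[0],key=cv2.contourArea); (x,y),(a,b),t=cv2.fitEllipse(cv2.convexHull(c)); print(x,y,a,b,cv2.minEnclosingCircle(c)); p=ray(d,x,y,.105);print(p, p-s['tool_pos'])
E
```

```text
[ 0.5166887  -0.12282155  0.23944683]
315.40673828125 299.0662536621094 43.027217864990234 48.13880920410156 ((315.5, 298.5), 24.135135650634766)
[ 0.58212468 -0.12882627  0.105     ] [ 0.06543598 -0.00600471 -0.13444683]
```

```bash
python3 -m jog '[[[-0.033,-0.003,0,0,0,0],[-0.032,-0.003,0,0,0,0],[0,0,0.02,0,0,0],[0,0,0.04,0,0,0],[0,0,0.05,0,0,0],[0,0,0.04,0,0,0],[0,0,0.029,0,0,0],[0,0,0,0,0,0],[0,0,0,0,0,0]]]' 0.088 20; python3 -m jog '[[[0,0,0,0,0,0],[0,0,0,0,0,0],[0,0,0,0,0,0],[0,0,0,0,0,0],[0,0,0,0,0,0],[0,0,0,0,0,0]]]' 0.035 20
```

```text
clock: 23.7
tool_pos: [0.582, -0.1285, 0.0612]
eef_rot: [-0.003, 1.0, 0.0, -0.0]
contact_force: [-0.3, -0.1, 0.8]
opening: 1.0
finger_force: 0.0
clock: 24.45
tool_pos: [0.5811, -0.1286, 0.0603]
eef_rot: [-0.003, 1.0, 0.0, -0.001]
contact_force: [0.0, -1.5, 1.2]
opening: 0.51
finger_force: 20.0
```

```bash
python3 -m jog '[[[0,0,-0.02,0,0,0],[0,0,-0.04,0,0,0],[0,0,-0.05,0,0,0],[0.012,0.034,-0.03,0,0,0],[0.012,0.035,0,0,0,0],[0.012,0.035,0,0,0,0],[0.012,0.035,0,0,0,0],[0,0,0,0,0,0.1],[0,0,0,0,0,0.17],[0,0,0,0,0,0.17],[0,0,0,0,0,0.17],[0,0,0,0,0,0.17]]]'; python3 -m jog '[[[0,0,0,0,0,0.17],[0,0,0,0,0,0.17],[0,0,0,0,0,0.17],[0,0,0,0,0,0.17],[0,0,0,0,0,0.17],[0,0,0,0,0,0.13],[0,0,0,0,0,0],[0,0,0,0,0,0]]]'
python3 - <<'E'
from h import *
s=get_state();p=s['tool_pos'];m=R.from_quat(s['eef_rot']).as_matrix();print(p,m.round(4),s['opening'])
print(m.T@(np.array([.5308,.0151,.0965])-p))
d=snap('wrist','w8.png')
h=cv2.cvtColor(d['frame'],cv2.COLOR_RGB2HSV)
m=cv2.inRange(h,(45,120,80),(80,255,255)); n,l,st,c=cv2.connectedComponentsWithStats(m)
for i in range(1,n):
    if st[i,4]>25: print(st[i],c[i],ray(d,*c[i],.139))
E
```

```text
clock: 25.95
tool_pos: [0.5323, 0.0101, 0.2003]
eef_rot: [0.38, 0.925, -0.0, -0.002]
contact_force: [-0.1, -0.5, -2.2]
opening: 0.51
finger_force: 20.0
clock: 26.95
tool_pos: [0.5324, 0.0102, 0.2003]
eef_rot: [0.768, 0.64, -0.001, -0.001]
contact_force: [0.4, -0.1, -1.6]
opening: 0.507
finger_force: 20.0
[0.53243023 0.01015764 0.20034932] [[ 1.796e-01  9.837e-01 -2.900e-03]
 [ 9.837e-01 -1.796e-01  1.100e-03]
 [ 5.000e-04 -3.000e-03 -1.000e+00]] 0.507425351761219
[ 0.00451324 -0.00217704  0.10385883]
```

```bash
python3 - <<'E'
from h import *
s=get_state();d=snap('wrist','w8.png');g=cv2.cvtColor(d['frame'],cv2.COLOR_RGB2GRAY).astype(int)
C=np.array([.5466,.0966,0]);a=np.array([.1905,.9817,0]);b=np.array([.9817,-.1905,0])
def P(i,j,z): return proj(d,C+a*i+b*j+[0,0,z])
for j in(-.025,.025):
    u,v=P(.1245,j,.056); print('end',u.round(1),v.round(1),g[max(0,int(v)-8):int(v)+10,int(u)])
for j in(-.036,.036):
    u,v=P(.1,j,.056); print('side',u.round(1),v.round(1),g[int(v),int(u)-8:int(u)+9])
print('cap',P(.083,0,.139),'sq',P(0,0,.106))
E
```

```text
end 287.4 -68.1 [223 222 222 221 221 220 220 222 221 221 220 220 221 220 219 219 219 220
 220 220 220 221 222 221 221 221 220 220 219 220 220 219 220 220 220 221
 221 221 221 220 220 220 213 198 199 200 201 202 196 251 249 246 245 245
 245 245 245 245 245 245 245 245 245 246 241 240 242 243 246 206 132 128
 143 184 251 247 245 244 244 244 244 241 238 244 245 245 245 245 244 244
 244 244 244 241 237 243 245 245 246 249 239 219 202 194 199 177 165 153
 143 124  95  85  88  92  95  96  98  99  99 101 100 102 100  99  98 100
 100  99 101  99  98  95  93  90  94  92  95 107 135 166 170 164 164 160
 158 190 201 200 202 172 156 157 156 152 144 241 248 246 245 245 243 241
 241 241 241 242 242 242 242 247 238 165 119 221 236 232 223 222 240 243
 242 242 242 242 242 242 242 242 242 242 242 242 242 243 248 214 150 160
 163 162 161 163 163 162 162 161 161 160 159 177 188 189 189 188 188 188
 190 190 190 187 189 188 190 186 187 187 189 188 187 187 187 187 189 184
 187 187 186 187 182 180 185 188 188 186 185 185 187 183 180 182 180 182
 167 152 155 127 115 109 108 109 114 114 116 121 128 130 137 1
[... 1898 characters left out ...]
  73  75  75  74  71  71  72  75  71  72  73  74  72  72  72
  72  72  72  70  72  71  72  76  86  86  85  86  86  84  88  86  86  86
  86  87  86  86  81 102 107 104 100 141 149 146 148 148 146 147 147 147
 146 147 148 150 146 148 150 149 150 152 158 104  66  73  75  77  83 107
 111  93  85 101 115 125 114  92 133 137 107 118 127 133 127 126 136 144
 143 144 135 132 133 135  98  77  79  82  91  93  91  92  91  88  81 160
 182 180 178 177 177 178 175 176 174]
side 272.7 -25.7 [106 105 105 106 105 105 104 103 104 105 103 104 105 105 105 105 105]
side 373.6 -24.6 [105 106 105 107 104 105 107 106 107 106 105 105 106 105 106 106 105]
cap [322.48543264 -55.21240445] sq [321.41564318 122.47792283]
```

View pics/w8.png

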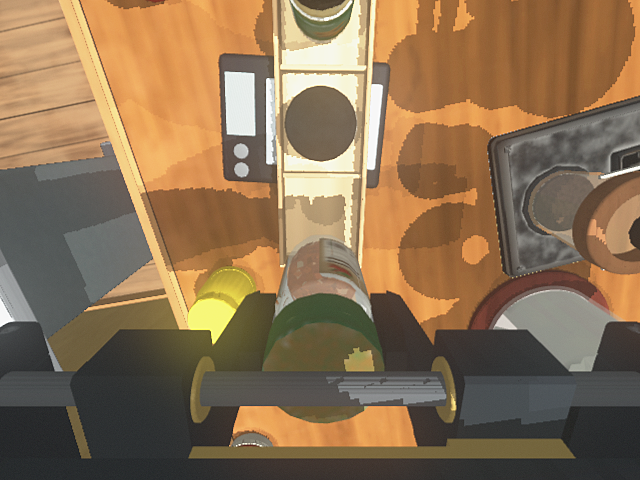

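The wrist view shows the carrier level, the squat lid at (321,123) as predicted, the green jar standing in the left end at (322,15), and the held jar upright. I'll lower the last jar.

```bash
python3 -m jog '[[[0.002,-0.002,0.02,0,0,0],[0,0,0.04,0,0,0],[0,0,0.03,0,0,0],[0,0,0.008,0,0,0],[0,0,0.002,0,0,0],[0,0,0,0,0,0],[0,0,0,0,0,0]]]'; python3 -m jog '[[[0,0,0.001,0,0,0],[0,0,0,0,0,0],[0,0,0,0,0,0],[0,0,0,0,0,0]]]'
```

```text
clock: 27.92
tool_pos: [0.5314, 0.0125, 0.1014]
eef_rot: [0.769, 0.64, 0.0, -0.001]
contact_force: [-0.9, 0.1, -1.1]
opening: 0.509
finger_force: 20.0
clock: 28.42
tool_pos: [0.5307, 0.0124, 0.0994]
eef_rot: [0.769, 0.64, -0.001, -0.001]
contact_force: [-0.2, -0.4, 0.2]
opening: 0.508
finger_force: 20.0
```

Target y is 0.0151, and the remaining drop is about 5 mm.

```bash
python3 -m jog '[[[0.0027,0,0.001,0,0,0],[0,0,0.001,0,0,0],[0,0,0.001,0,0,0],[0,0,0,0,0,0],[0,0,0,0,0,0]]]'; python3 -m jog '[[[0,0,0.001,0,0,0],[0,0,0,0,0,0],[0,0,0,0,0,0]]]';python3 - <<'E'
from h import *
for i in range(4): s=get_state();snapshot('wrist');print(s['tool_pos'].round(4),s['contact_force'].round(2))
E
```

```text
clock: 29.05
tool_pos: [0.5312, 0.0151, 0.0965]
eef_rot: [0.769, 0.64, -0.001, -0.001]
contact_force: [0.0, -0.2, -1.7]
opening: 0.514
finger_force: 20.0
clock: 29.42
tool_pos: [0.5312, 0.0151, 0.0955]
eef_rot: [0.769, 0.64, -0.001, -0.001]
contact_force: [0.2, 0.4, -0.6]
opening: 0.511
finger_force: 20.0
[0.5312 0.0151 0.0955] [ 0.25  0.39 -0.58]
[0.5312 0.0151 0.0955] [-0.05  0.17 -1.58]
[0.5313 0.0151 0.0955] [-0.13 -0.13 -0.84]
[0.5312 0.0151 0.0955] [ 0.04  0.47 -1.64]
```

```bash
python3 -m jog '[[[0,0,0.0007,0,0,0],[0,0,0,0,0,0],[0,0,0.0004,0,0,0],[0,0,0,0,0,0],[0,0,0,0,0,0]]]';python3 - <<'E'
from h import *
for i in range(5): s=get_state();snapshot('wrist');print(s['tool_pos'].round(4),s['contact_force'].round(2))
E
```

```text
clock: 30.25
tool_pos: [0.5312, 0.0151, 0.0944]
eef_rot: [0.769, 0.64, -0.001, -0.001]
contact_force: [-0.7, -0.2, -0.2]
opening: 0.509
finger_force: 20.0
[0.5312 0.0151 0.0944] [-0.74 -0.16 -0.2 ]
[0.5312 0.0151 0.0944] [ 0.49 -0.41 -1.4 ]
[0.5312 0.0151 0.0944] [-0.43 -1.12 -1.21]
[0.5312 0.0151 0.0944] [ 0.7  -0.04 -1.34]
[0.5312 0.0151 0.0944] [-0.22 -0.5  -1.39]
```

```bash
python3 -m jog '[[[0,0,0.0003,0,0,0],[0,0,0,0,0,0],[0,0,0,0,0,0]]]';python3 - <<'E'
from h import *
f=[]
for i in range(6): s=get_state();snapshot('wrist');f.append(s['contact_force'])
print(s['tool_pos'].round(4),np.mean(f,0))
E
```

```text
clock: 30.88
tool_pos: [0.5312, 0.0151, 0.0943]
eef_rot: [0.769, 0.64, -0.001, -0.001]
contact_force: [-0.3, -0.2, 3.5]
opening: 0.508
finger_force: 20.0
[0.5312 0.0151 0.0942] [-0.82100406 -0.00786735  3.82797514]
```

```bash
python3 -m jog '[[[0,0,-0.0003,0,0,0],[0,0,0,0,0,0]]]'; python3 -m jog '[[[0,0,0,0,0,0],[0,0,0,0,0,0],[0,0,0,0,0,0]]]' 0.068; python3 -m jog '[[[0,0,-0.015,0,0,0],[0,0,-0.04,0,0,0],[0,0,-0.05,0,0,0],[0,0,-0.05,0,0,0],[-0.05,0,-0.02,0,0,0],[-0.05,0,0,0,0,0],[-0.05,0,0,0,0,0],[0,0,0,0,0,0],[0,0,0,0,0,0]]]' 0.068
python3 - <<'E'
from h import *
d=snap('top','t9.png')
z=lambda x,y:(200+(x+.5)/2.85-.5,190+(y+.5)/2.85-.5)
a=cv2.cvtColor(cv2.imread('pics/top0.png'),cv2.COLOR_BGR2GRAY); b=cv2.cvtColor(d['frame'],cv2.COLOR_RGB2GRAY)
C=np.array([.5466,.0966,0]);A=np.array([.1905,.9817,0])
for n,i,h in(('L',.083,.139),('M',0,.106),('R',-.083,.139)): print(n,proj(d,C+A*i+[0,0,h]).round(1))
for x,y in((0,0),):
    # template shift of carrier far-left corner
    for (u,v) in((216,215),(211,243),(326,236),(321,268)):
        t=a[v-8:v+9,u-8:u+9]; r=cv2.matchTemplate(b[v-14:v+15,u-14:u+15],t,cv2.TM_CCOEFF_NORMED); _,m,_,l=cv2.minMaxLoc(r); print((u,v),round(m,2),l[0]-6,l[1]-6)
f=d['frame'][190:290,195:345,::-1]; cv2.imwrite('pics/t9z.png',cv2.resize(f,None,fx=5,fy=5,interpolation=cv2.INTER_CUBIC))
h=cv2.cvtColor(d['frame'],cv2.COLOR_RGB2HSV); m=cv2.inRange(h,(45,120,80),(80,255,255)); m[:190]=0
print('green label',np.argwhere(m>0).mean(0)[::-1] if m.any() else None)
w=snap('wrist','w9.png')
E
```

```text
clock: 31.42
tool_pos: [0.5312, 0.0151, 0.0943]
eef_rot: [0.769, 0.64, -0.001, -0.001]
contact_force: [-0.6, -0.9, 3.4]
opening: 0.509
finger_force: 20.0
clock: 31.8
tool_pos: [0.5312, 0.0151, 0.0942]
eef_rot: [0.769, 0.64, -0.001, -0.001]
contact_force: [-0.3, -0.3, -0.4]
opening: 0.771
finger_force: 0.0
clock: 32.92
tool_pos: [0.5044, -0.1319, 0.2699]
eef_rot: [0.769, 0.64, -0.0, -0.001]
contact_force: [0.0, -0.3, -0.3]
opening: 0.775
finger_force: 0.0
L [224.3 225.8]
M [265.2 236.3]
R [303.3 243.5]
(216, 215) 0.7 0 0
(211, 243) 0.97 0 0
(326, 236) 0.99 0 0
(321, 268) 0.98 0 0
green label [223.13333333 227.03333333]
```

All four carrier corners are where they started, and the green cap is where it should be. I've used all 10 picture views, so I'll check the gold cap and black lid by colour.

```bash
python3 - <<'E'
from h import *
for n in('top','wrist'):
    d=snap(n);h=cv2.cvtColor(d['frame'],cv2.COLOR_RGB2HSV)
    C=np.array([.5466,.0966,0]);A=np.array([.1905,.9817,0])
    for nm,i,z,lo,hi in(('R',-.083,.139,(17,75,60),(60,255,190)),('M',0,.106,(0,0,0),(180,140,80))):
        u,v=proj(d,C+A*i+[0,0,z]); m=cv2.inRange(h,lo,hi); k=13 if n=='top' else 40
        q=np.zeros_like(m); cv2.circle(q,(int(u),int(v)),k,255,-1); m&=q
        if m.any(): c=max(cv2.findContours(m,0,2)[0],key=cv2.contourArea);print(n,nm,(u.round(1),v.round(1)),cv2.minEnclosingCircle(c),cv2.contourArea(c))
E
```

```text
top R (np.float64(303.3), np.float64(243.5)) ((302.80767822265625, 243.0), 12.927363395690918) 343.0
top M (np.float64(265.2), np.float64(236.3)) ((265.96875, 237.7916717529297), 11.25022029876709) 359.5
wrist R (np.float64(323.2), np.float64(33.0)) ((321.5, 48.5), 29.538209915161133) 176.0
```

Both are at their expected positions, so I'm handing in.

```bash
python3 -c "
from plant import *
print(finish_job())"
```

```text
the job is handed in; nothing more can be done
None
```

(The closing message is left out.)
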